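# Turn a model engine just past compression

## Task

Take the crank grip of the model engine's flywheel and turn the wheel clockwise, as seen facing it, until you feel it come up against compression; ease it over that hump and stop just past it, not running on, then let go. Leave the other things alone: the mug, the screwdriver, the battery and the tape roll must stay where they are.

Things in the scene. Friction and masses are not known exactly. Their poses are not given: they have to be found in the camera images.
- engine: The model engine, fixed to the table: dark steel foot plate (x -80 to +120 mm, y -75 to +75 mm), grey crankcase, finned metal cylinder behind, steel flywheel in front. Origin at table level; x to its rear (away from the robot at yaw 0), y left, z up. The flywheel's shaft leans 35 degrees from vertical to the front: outward axis (-0.574, 0, 0.819), uphill across the wheel (0.819, 0, 0.574).
- flywheel: The steel flywheel, 130 mm in diameter, 22 mm thick; origin at the centre of its front face, z out along the shaft, x towards the grip. It stays wherever it is left. Turning it takes 5 to 7 N at the grip, except at compression, one hidden hump in each turn that nothing visible shows. At the start the hump's top lies 75 to 160 degrees ahead, clockwise.
- grip_uphill (a point): Where the crank grip's middle would be if the wheel stood with the grip straight uphill. Compression is felt with the grip within 60 degrees of here; its hump reaches 19 degrees to either side of its top. Going up, the force rises by 5 to 8 N, most 5 to 11 degrees before the top; at the top it is as before the hump; 5 to 11 past it is least (under 3 N); then as before. Just past: 2 to 30 degrees past the top; over 50 is overrun.
- guard_edge (a point): Middle of the outer edge of the grey curved sheet guard, 3 mm thick, round the uphill part of the wheel: inner radius 115 mm about the shaft, 52 degrees to either side of uphill, reaching 78 mm out past the wheel's front face. It overhangs the grip there, so the tool must come in along the shaft axis, leaning 35 degrees, not from straight above.
- wheel_centre (a point): Centre of the flywheel's front face, on the shaft axis; fixed to the engine at (10, 0, 150) mm in its frame.
- grip_mid (a point): Middle of the black crank grip, a round handle 15 mm in diameter and 34 mm long that spins freely on its pin. It stands parallel to the shaft, 50 mm off the axis; this point is 34 mm out from the wheel's front face, and the grip's body runs from 16 to 50 mm out. Its position tells how the wheel is turned. The point's orientation spins with the grip and means nothing.
- mug: White spotted china mug, about 92 mm wide, 93 mm high, standing to the left; origin at the centre of its underside. Stays.
- screwdriver_red: Red-handled screwdriver, 206 mm long, lying between robot and engine; origin at its underside. Stays.
- battery_0: Battery cell, 15 mm thick and 50 mm long, lying to the front left; origin at its underside. Stays.
- tape_roll_1: Roll of pale tape, 98 mm wide and 25 mm high, lying to the right; origin at its underside. Stays.

How it is judged:
By the outcome, as a careful person would: the job done as asked, in the order asked, and still so for the second after the job is handed in, with the robot touching nothing.
It also fails if it takes over 51 s, if anything falls off the work surface, if the arm or the gripper's body presses on something with over 40 N, if the wrist force passes 120 N, or if a joint passes its speed limit or range.

## Robot

A 6-joint arm with a two-finger parallel gripper is mounted at the origin on the work surface; the furniture and walls round the work are solid. World frame = base frame: x ahead of the robot, y to its left, z up, the work surface at z = 0. Lengths are in m, angles in rad, forces in N, time in s.
With the tool pointing down it reaches from about 0.15 to 0.775 m from the base axis. Payload 6.1 kg.
Tool frame: the origin (TCP) lies on the centre line of the jaws, within the pads' length; the fingertips stand 25 mm ahead of it and the grasp point (between the pads) lies 6 mm ahead of it; z points along the fingers, y is the line along which they close (so a half turn about z gives the same grasp; the last joint's range is limited). The gripper opens to 85 mm and grips with 20 to 120 N. Pads are 22 mm wide; open, the fingers measure 114 mm over their backs; the gripper's body (76 mm by 85 mm) begins 54 mm behind the grasp point. The pads swing forward as they close: fully open they stand 13 mm farther back than shut.
Start: joints at [1.133, 0.126, -0.04, 1.405, 0, 1.571], TCP at [0.223, 0.475, 0.256] pointing down, gripper open.
Joint ranges: [-2.72, 2.72], [-0.95, 1.95], [-1.27, 1.35], [-1.78, 2.02], [-1.46, 1.47], [-3.14, 3.14]. Speed limits (rad/s): [2.39, 2.39, 3.01, 3.14, 3.14, 3.14].

## Interface

Orientations are given as a rotation vector (axis times angle).
In Python, from bench import arm, cams gives the robot as it stands. The module is installed in compiled form; this text tells all that it offers.
- The arm moves only by the tool play_rows, never from a script. Its argument "increments" is one flat list of numbers, 5 for each row, row after row: the opening, from -1 (shut) to 1 (fully open), then the shift along the world's x, y, z in units of 60 mm (1.0 is 60 mm), then the turn about the world's z in units of 0.1 rad (1.0 is 0.1 rad). In form: [hand, x, y, z, spin, hand, x, y, z, spin, ...]. A call has 1 to 5 rows; each row shifts and turns the commanded pose from where the row before left it; what a row does not reach is not made up. A row lasts 1/8 s, in which the tool goes at most 62.5 mm and 10.7 degrees, less where a joint would pass 70% of its speed; a pose out of reach is approached as far as the arm can. A call with a number of a shift or a turn outside -1 to 1 is refused whole. A call with a gripper value outside its range is refused whole. The fingers move at their own pace and stop on an object; "grip_force" is the grip in N (left out, the last holds). Time passes only in rows, so rows that do not move let the fingers close. It gives the time, the measured TCP pose, the force, the opening and the grip force at its end, in the units of the state.
- arm.observe(): the state, without advancing time (a new reading comes with each control period).
- cams.grab_frame(name): name is "scene" or "top"; returns a dict with "img" (384x512x3 uint8, blue, green, red), "z_map" (384x512 float32, m along the optical axis (not along the pixel's ray), 0 where there is no reading), "vertical_fov" (degrees; the focal length in pixels is half the picture's height over the tangent of half this angle, whatever the lens; pixels are square), "cx", "cy" (the principal point, pixels), "origin" and "rotation" of the camera in the world. Camera axes: x right, y up, looking along -z (the intrinsics and any distortion apply to the point x, -y, -z); pixel columns grow to the right and rows downward; lengths in m; the calibration is good to about 2 mm. A picture is of the moment at which its call begins.
- arm.hand_in(): hands the job in; it is judged then, once.
The state is a dict: "time_s": time; "joints": joint angles; "joint_velocities": joint speeds; "joint_torque": joint torques, N m; "eef_pos": TCP position; "ee_rot": TCP orientation; "wrist_force": force on the tool from outside, world axes, zero at the start; "ft_torque": the same for the moment, N m; "finger_gap": opening from 0.0 (shut) to 1.0 (fully open); "grasp_force": force on a finger pad.
Only numpy, scipy, OpenCV 4.12 (cv2) and the standard library are available. Lean on these libraries where they do the work, as an engineer would, in place of code of your own. Each camera call takes 0.05 s, during which the arm holds its last target. There are 200 camera calls.

## Working session

There is one attempt and no reset: what is moved stays moved. The work goes in short steps, Python scripts to look and compute and a tool call to move; the robot and the scene stay as the last step left them, time stands still between calls to the robot, and variables do not carry over. Pictures are saved under pics/ and viewed, at most 10 in all, crops included, and the job is handed in when it is done.

Besides the shell and the picture viewer there is one more tool, called after "Emit:" as name(argument=value, ...) on one line, values as JSON. play_rows: Moves the arm, as the interface text tells. Its arguments: {"type":"object","properties":{"increments":{"type":"array"},"grip_force":{"type":"number"}},"required":["increments"]}

```bash
mkdir -p pics
cat > h.py <<'E'
import numpy as np, cv2
from bench import arm, cams
def grab(n):
    f=cams.grab_frame(n); return f
def pt(f,u,v,r=1):
    z=f["z_map"][v-r:v+r+1,u-r:u+r+1]; z=np.median(z[z>0])
    F=f["img"].shape[0]/2/np.tan(np.radians(f["vertical_fov"])/2)
    p=np.array([(u-f["cx"])/F*z,-(v-f["cy"])/F*z,-z])
    return np.array(f["rotation"])@p+np.array(f["origin"])
def cloud(f):
    H,W=f["z_map"].shape; u,v=np.meshgrid(np.arange(W),np.arange(H)); z=f["z_map"]
    F=H/2/np.tan(np.radians(f["vertical_fov"])/2)
    p=np.stack([(u-f["cx"])/F*z,-(v-f["cy"])/F*z,-z],-1)
    return p@np.array(f["rotation"]).T+np.array(f["origin"])
E
python3 - <<'E'
from h import *
for n in("scene","top"):
    f=grab(n); np.savez(n+"0.npz",**f); cv2.imwrite(f"pics/{n}0.png",cv2.resize(f["img"],(800,600),interpolation=cv2.INTER_CUBIC))
    print(n,{k:np.round(v,3) if not isinstance(v,dict) else v for k,v in f.items() if k not in("img","z_map")})
print(arm.observe())
E
```

```text
scene {'vertical_fov': np.float64(44.931), 'cx': np.float64(259.604), 'cy': np.float64(184.393), 'origin': array([-0.475,  0.965,  0.701]), 'rotation': array([ 0.615, -1.296, -1.932])}
top {'vertical_fov': np.float64(43.226), 'cx': np.float64(261.679), 'cy': np.float64(192.532), 'origin': array([0.31 , 0.192, 1.324]), 'rotation': array([ 0.122, -0.122, -1.542])}
{'time_s': 0.1, 'joints': array([ 1.13299732e+00,  1.26352239e-01, -4.05106572e-02,  1.40541692e+00,
        2.37839039e-05,  1.57077945e+00]), 'joint_velocities': array([ 0.00053668, -0.00037597,  0.00025411, -0.00059726, -0.00236924,
       -0.00053402]), 'joint_torque': array([ 2.13392232e-03, -4.36899233e+01,  3.53608847e+01,  1.36790887e-02,
        1.38056466e-04, -5.42756410e-06]), 'eef_pos': array([0.22242302, 0.47518209, 0.25558757]), 'ee_rot': array([-6.82113170e-01, -3.06629270e+00,  2.26628158e-03]), 'wrist_force': array([ 0.62032181,  0.48106187, -0.4247491 ]), 'ft_torque': array([-0.02811544,  0.02883379, -0.04953851]), 'grasp_force': 0.0, 'finger_gap': 0.9999440532949858}
```

View pics/scene0.png

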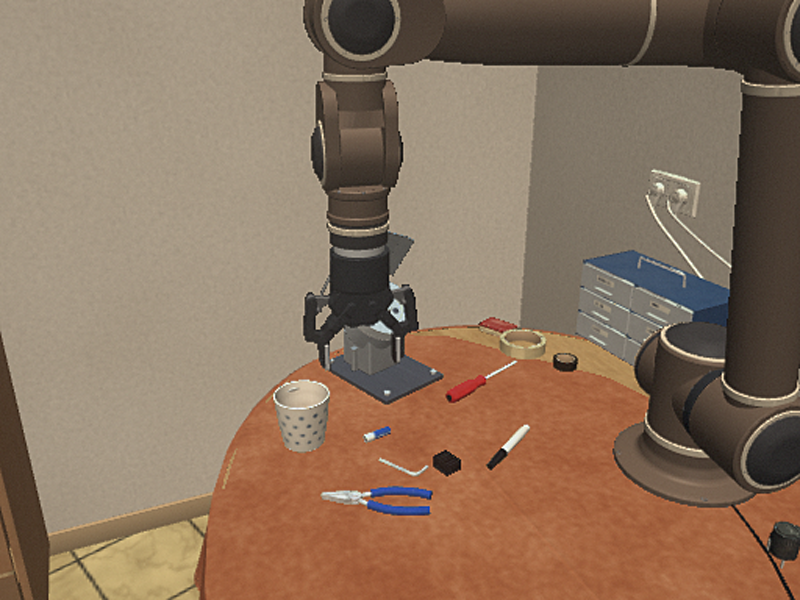

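View pics/top0.png

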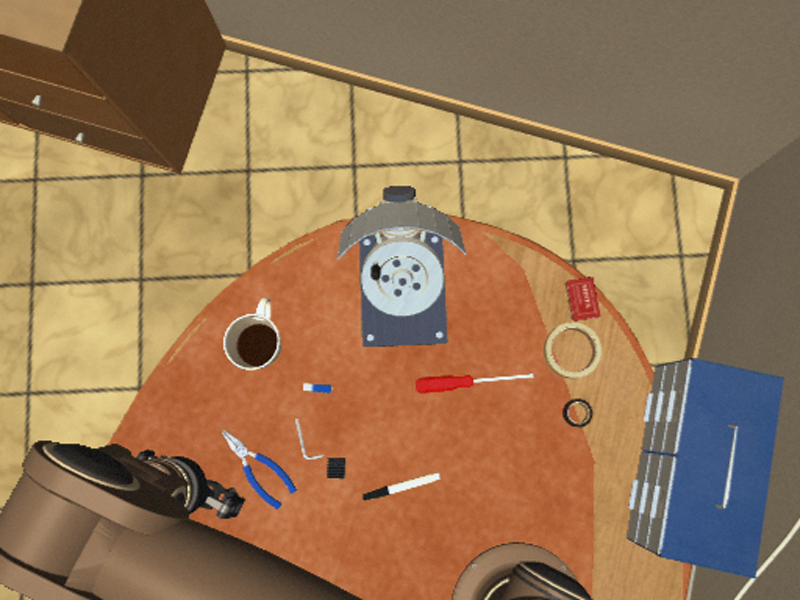

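Scene view: the arm hides most of the engine. Top view (800 px scale): the grip is dark at (376,271), wheel centre (402,279), front plate corners (361,346) and (447,344), guard edge arc about (342,252)–(463,250).

```bash
sed -i 's/np.array(f\["rotation"\])/cv2.Rodrigues(np.array(f["rotation"],float))[0]/' h.py
python3 - <<'E'
from h import *
f=dict(np.load("top0.npz")); C=cloud(f); s=.64
cv2.imwrite("pics/crop0.png",cv2.resize(f["img"][110:230,200:310],None,fx=5,fy=5,interpolation=cv2.INTER_CUBIC))
for n,u,v in(("FL",363,343),("FR",445,341),("hub",402,280),("grip",376,271),("guardL",345,252),("guardM",402,208),("guardR",460,249),("mug",253,340),("table",400,430)):
    print(n,pt(f,int(u*s),int(v*s)).round(4))
# footplate: points z 3..25mm near engine
z=C[...,2]; m=(z>.002)&(z<.03); m[:int(190*s)]=0;m[int(350*s):]=0;m[:,:int(340*s)]=0;m[:,int(465*s):]=0
# dark only
m&=f["img"].max(-1)<110
P=C[m]; print(len(P),np.median(P[:,2])); print(cv2.minAreaRect(P[:,:2].astype(np.float32)*1000))
# wheel plane fit
m=np.zeros(z.shape,bool); m[int(245*s):int(312*s),int(368*s):int(440*s)]=1; m&=(z>.1)&(f["img"].min(-1)>120)
P=C[m]
for _ in range(5):
    c=P.mean(0); n=np.linalg.svd(P-c)[2][2]; n*=np.sign(n[2]); d=(P-c)@n; P=P[abs(d)<max(.002,d.std()*1.5)]
print(len(P),c,n, d.std())
E
```

```text
FL [0.4426 0.2735 0.0105]
FR [0.4489 0.1321 0.0105]
hub [0.5271 0.2065 0.1598]
grip [0.5321 0.2463 0.205 ]
guardL [0.5478 0.2895 0.2585]
guardM [0.626  0.2087 0.2197]
guardR [0.5573 0.1231 0.2555]
mug [0.4408 0.4617 0.0348]
table [ 0.294   0.2043 -0.0016]
1427 0.01104413181227426
((538.847900390625, 206.36972045898438), (198.56967163085938, 147.2089080810547), 3.9035427570343018)
788 [0.5337848  0.20255926 0.15068689] [-0.58040767 -0.04083675  0.81330148] 0.0020659421317784778
```

View pics/crop0.png

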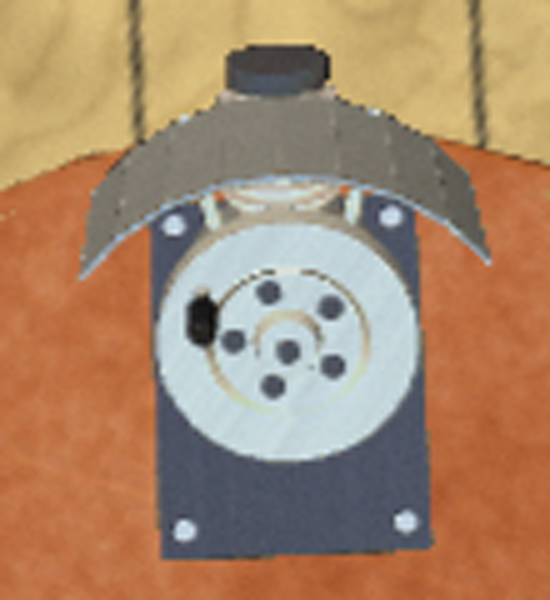

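Crop: grip spans (190–217, 290–348) in the crop, up and left of the hub at (288,348), so roughly 45–50° left of uphill; guard edge arc runs from (82,278) through (285,180) to (490,262).

```bash
cat >> h.py <<'E'
yaw=0.068; c,s_=np.cos(yaw),np.sin(yaw)
WC=np.array([.5289,.2057,.150]); EX=np.array([c,s_,0]); EY=np.array([-s_,c,0]); EZ=np.array([0,0,1.])
U=.819*EX+.574*EZ; N=-.574*EX+.819*EZ
def loc(p): d=np.asarray(p)-WC; return np.stack([d@U,d@EY,d@N],-1)*1000   # uphill,left,out mm
# phi: clockwise from uphill (right = positive)
def tcp(phi,off=(-6,0,12),r=50):
    phi=np.radians(phi); E=WC+(r*np.cos(phi)*U-r*np.sin(phi)*EY+50*N)/1000
    return E+(off[0]*EX+off[1]*EY+off[2]*EZ)/1000
def phi_of(p,off=(-6,0,12)):
    l=loc(np.asarray(p)-(off[0]*EX+off[1]*EY+off[2]*EZ)/1000); return np.degrees(np.arctan2(-l[1],l[0])),np.hypot(l[0],l[1]),l[2]
def tang(phi):
    phi=np.radians(phi); return -np.sin(phi)*U-np.cos(phi)*EY, np.cos(phi)*U-np.sin(phi)*EY
E
python3 - <<'E'
from h import *
f=dict(np.load("top0.npz")); C=cloud(f); L=loc(C)
m=(f["img"].max(-1)<75)&(L[...,2]>12)&(L[...,2]<56)&(np.hypot(L[...,0],L[...,1])<70)
P=L[m]; print(len(P),P.mean(0),P.min(0),P.max(0))
o=P[:,2]; print(np.round(P[np.argsort(o)][::6],1))
# wheel rim centre check
m=(abs(L[...,2])<4)&(f["img"].min(-1)>120)&(np.hypot(L[...,0],L[...,1])<80); P=L[m]; print(len(P),P.mean(0)); print(cv2.minEnclosingCircle(P[:,:2].astype(np.float32)))
# guard edge
m=(abs(L[...,2]-76)<5)&(np.hypot(L[...,0],L[...,1])>95)&(np.hypot(L[...,0],L[...,1])<135); P=L[m]
g=lambda q:np.hypot(P[:,0]-q[0],P[:,1]-q[1])-q[2]
from scipy.optimize import least_squares as ls
print(len(P),ls(g,[0,0,115],loss="soft_l1").x, P[:,2].max())
for ph in(-48,-40,0,45):print(ph,tcp(ph).round(4))
E
```

```text
44 [33.97110874 40.2902928  39.97086916] [25.55696533 35.68230282 18.64838375] [38.53335648 45.48077184 51.98981443]
[[34.  36.  18.6]
 [35.5 45.3 27.2]
 [38.1 40.3 33.8]
 [38.5 40.2 40.6]
 [30.3 40.6 45.3]
 [33.7 38.  47.4]
 [36.7 37.9 48.3]
 [32.8 35.7 51.3]]
1139 [ 2.51232785 -0.44954782 -0.95085352]
((1.7431809902191162, 0.21552088856697083), 65.72991180419922)
184 [  0.77280752   0.82694821 117.33006768] 80.98413149369054
-48 [0.5191 0.2423 0.2222]
-40 [0.5234 0.2375 0.2249]
0 [0.5351 0.2061 0.2316]
45 [0.5256 0.17   0.2232]
```

Emit:
play_rows(increments=[-0.1,0.49,-0.385,0.15,0.5,-0.1,0.49,-0.385,0.15,0.5,-0.1,0.49,-0.385,0.15,0.5,-0.1,0.49,-0.385,0.15,0.5,-0.1,0.49,-0.385,0.15,0.5], grip_force=60)

```text
time_s: 0.72
eef_pos: [0.3703, 0.359, 0.3012]
ee_rot: [-0.292, -3.128, 0.001]
wrist_force: [0.2, 0.3, -0.4]
finger_gap: 0.449
grasp_force: 0.0
```

Emit:
play_rows(increments=[-0.1,0.49,-0.385,0,0.5,-0.1,0.49,-0.385,0,0.5,-0.1,0.49,-0.385,0,0.5,-0.1,0.3,-0.385,0,0.5,-0.1,0,-0.385,0,0.56])

```text
time_s: 1.35
eef_pos: [0.4768, 0.2435, 0.3002]
ee_rot: [0.108, -3.138, 0.001]
wrist_force: [-0.2, 0.2, -0.0]
finger_gap: 0.449
grasp_force: 0.0
```

Emit:
play_rows(increments=[-0.1,0,0,0,0,-0.1,0,0,0,0])

```text
time_s: 1.6
eef_pos: [0.4757, 0.2448, 0.3011]
ee_rot: [0.106, -3.139, -0.0]
wrist_force: [-0.1, -0.3, 0.0]
finger_gap: 0.447
grasp_force: 0.0
```

Emit:
play_rows(increments=[-0.1,0.34,0,0,0,-0.1,0.34,0,-0.2,0,-0.1,0,0,-0.4,0,-0.1,0,0,-0.2,0,-0.1,0,0,0,0])

```text
time_s: 2.22
eef_pos: [0.5161, 0.2445, 0.2519]
ee_rot: [0.107, -3.137, 0.002]
wrist_force: [0.2, 0.2, 0.6]
finger_gap: 0.452
grasp_force: 0.0
```

```bash
python3 - <<'E'
from h import *
f=grab("scene"); np.savez("scene1.npz",**f)
r,_=cv2.projectPoints
E
python3 - <<'E'
from h import *
f=dict(np.load("scene1.npz")); im=f["img"]
cv2.imwrite("pics/s1.png",cv2.resize(im[110:260,170:330],None,fx=4,fy=4,interpolation=cv2.INTER_CUBIC))
o=arm.observe(); print(o["eef_pos"],o["wrist_force"],phi_of(o["eef_pos"]))
E
```

```text
[0.51634708 0.244599   0.25304548] [ 0.24543455 -0.3479477  -0.0294286 ] (np.float64(-38.941047436225254), np.float64(63.1038280503987), np.float64(76.79383912964822))Traceback (most recent call last):
  File "<stdin>", line 3, in <module>
TypeError: cannot unpack non-iterable builtin_function_or_method object
```

View pics/s1.png

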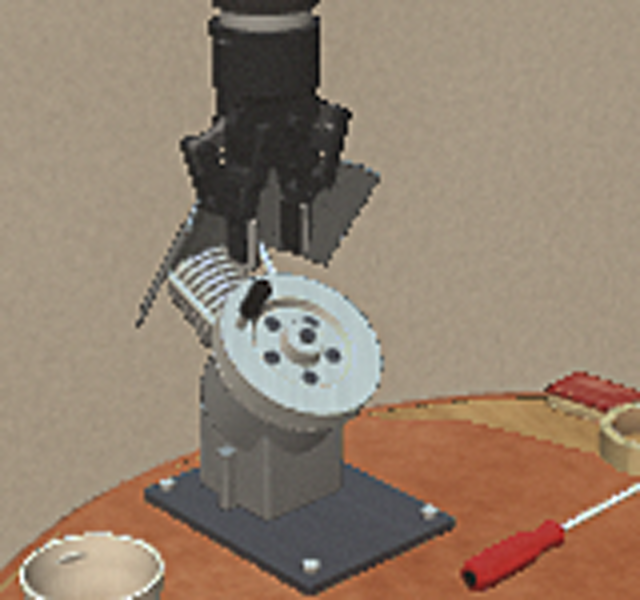

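The crop shows the grip at (256,298), top end at about (265,284), just below the fingers at x=243 and x=300; the right finger is clear of it. I'll check the grip's position with this view's depth.

Run:
```python
from h import *
f=dict(np.load("scene1.npz")); C=cloud(f); L=loc(C)
m=(f["img"].max(-1)<75)&(L[...,2]>12)&(L[...,2]<56)&(np.hypot(L[...,0],L[...,1])<70)&(np.hypot(L[...,0],L[...,1])>35)
P=L[m]; print(len(P)); print(np.round(P[np.argsort(P[:,2])][::4],1))
print(P.mean(0))
v=np.array(f["origin"])-WC; print("view dir", v@U,v@EY,v@N)
```

```text
47
[[24.8 45.1 14.5]
 [25.2 42.5 17.7]
 [19.3 44.6 21.4]
 [31.7 45.1 25.1]
 [25.3 47.9 29.7]
 [29.6 46.4 33.1]
 [21.9 46.8 38.4]
 [24.4 45.6 39.5]
 [25.3 42.2 41.7]
 [33.  38.2 44.6]
 [24.9 41.  46.4]
 [20.8 44.8 48.5]]
[25.83288884 44.34587524 34.28552121]
view dir -0.4623445397980325 0.8254960686286237 0.9965778569664993
```

Emit:
play_rows(increments=[-0.1,0,0,-0.2,0,-0.1,0,0,-0.2,0,-0.1,0,0,-0.14,0,-0.1,0,0,0,0])

```text
time_s: 2.78
eef_pos: [0.5161, 0.2442, 0.2199]
ee_rot: [0.107, -3.138, 0.001]
wrist_force: [-0.5, -0.2, -0.0]
finger_gap: 0.453
grasp_force: 0.0
```

Emit:
play_rows(increments=[-1,0,0,0,0,-1,0,0,0,0,-1,0,0,0,0,-1,0,0,0,0])

```text
time_s: 3.28
eef_pos: [0.5167, 0.2447, 0.2214]
ee_rot: [-0.107, 3.139, 0.001]
wrist_force: [-0.3, 1.8, 2.9]
finger_gap: 0.126
grasp_force: 58.7
```

Run:
```python
from h import *
f=grab("scene"); im=f["img"]
cv2.imwrite("pics/s2.png",cv2.resize(im[110:220,190:310],None,fx=5,fy=5,interpolation=cv2.INTER_CUBIC))
o=arm.observe(); print(o["eef_pos"],o["wrist_force"],o["grasp_force"],o["finger_gap"],phi_of(o["eef_pos"]))
```

```text
[0.51668638 0.24471243 0.22143573] [-1.73226149  1.09210873  4.17683128] 58.75210371174035 0.1218734083256077 (np.float64(-51.85396337604431), np.float64(50.54702844792229), np.float64(50.70672205474007))
```

View pics/s2.png

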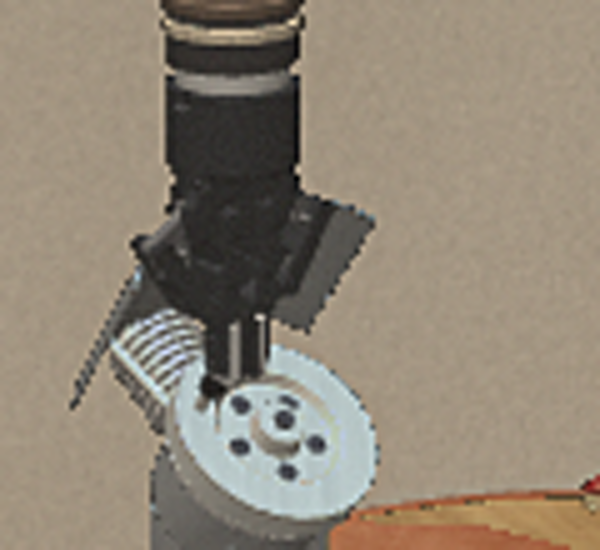

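The pads hold the upper end of the grip (lower end visible at crop (212,385)); model angle −52°, radius 50.5 mm.

Run:
```python
from h import *
for a in range(-52,96,5): print(a,((tcp(a+5)-tcp(a))/.06).round(3), tcp(a+5).round(4))
```

```text
-52 [ 0.048 -0.044  0.032] [0.5197 0.2417 0.2225]
-47 [ 0.045 -0.049  0.029] [0.5224 0.2388 0.2243]
-42 [ 0.042 -0.053  0.027] [0.5249 0.2356 0.2259]
-37 [ 0.038 -0.057  0.024] [0.5271 0.2321 0.2273]
-32 [ 0.034 -0.061  0.021] [0.5291 0.2285 0.2285]
-27 [ 0.029 -0.064  0.017] [0.5309 0.2246 0.2296]
-22 [ 0.024 -0.067  0.014] [0.5324 0.2206 0.2304]
-17 [ 0.02  -0.069  0.01 ] [0.5335 0.2164 0.231 ]
-12 [ 0.015 -0.071  0.007] [0.5344 0.2122 0.2314]
-7 [ 0.01  -0.072  0.003] [0.535  0.2079 0.2316]
-2 [ 0.004 -0.073 -0.   ] [0.5353 0.2035 0.2316]
3 [-0.001 -0.073 -0.004] [0.5352 0.1992 0.2314]
8 [-0.006 -0.072 -0.008] [0.5349 0.1948 0.2309]
13 [-0.011 -0.071 -0.011] [0.5342 0.1906 0.2302]
18 [-0.016 -0.069 -0.015] [0.5332 0.1864 0.2294]
23 [-0.021 -0.067 -0.018] [0.5319 0.1824 0.2283]
28 [-0.026 -0.065 -0.021] [0.5304 0.1785 0.227 ]
33 [-0.03  -0.061 -0.024] [0.5286 0.1748 0.2256]
38 [-0.035 -0.058 -0.027] [0.5265 0.1714 0.2239]
43 [-0.039 -0.054 -0.03 ] [0.5241 0.1681 0.2222]
48 [-0.043 -0.049 -0.032] [0.5216 0.1652 0.2202]
53 [-0.046 -0.044 -0.034] [0.5188 0.1625 0.2182]
58 [-0.049 -0.039 -0.036] [0.5159 0.1602 0.216 ]
63 [-0.052 -0.034 -0.038] [0.5127 0.1581 0.2137]
68 [-0.054 -0.028 -0.039] [0.5095 0.1565 0.2113]
73 [-0.056 -0.022 -0.04 ] [0.5061 0.1551 0.2089]
78 [-0.058 -0.016 -0.041] [0.5026 0.1542 0.2064]
83 [-0.059 -0.01  -0.042] [0.4991 0.1536 0.204 ]
88 [-0.059 -0.003 -0.042] [0.4955 0.1534 0.2014]
93 [-0.06   0.003 -0.042] [0.492  0.1536 0.199 ]
```

Emit:
play_rows(increments=[-1,0.048,-0.044,0.032,0,-1,0.045,-0.049,0.029,0,-1,0.042,-0.053,0.027,0,-1,0.038,-0.057,0.024,0])

```text
time_s: 3.82
eef_pos: [0.5264, 0.2342, 0.2277]
ee_rot: [0.11, -3.138, -0.007]
wrist_force: [-2.6, 9.1, 1.9]
finger_gap: 0.121
grasp_force: 58.9
```

```bash
cat > st.py <<'E'
from h import *
o=arm.observe(); p=phi_of(o["eef_pos"]); t,r=tang(p[0]); F=o["wrist_force"]
print(o["time_s"],"pos",o["eef_pos"].round(4),"phi,r,out",np.round(p,1),"Ft %.1f Fr %.1f Fn %.1f"%(F@t,F@r,F@N),"gap",round(o["finger_gap"],3),o["grasp_force"])
E
python3 st.py
```

```text
3.825 pos [0.5264 0.2342 0.2277] phi,r,out [-34.1  50.9  50.7] Ft -7.9 Fr 4.8 Fn 2.7 gap 0.121 58.90871457522735
```

Emit:
play_rows(increments=[-1,0.034,-0.061,0.021,0,-1,0.029,-0.064,0.017,0,-1,0.024,-0.067,0.014,0,-1,0.02,-0.069,0.01,0,-1,0.015,-0.071,0.007,0])

```text
time_s: 4.45
eef_pos: [0.5348, 0.2143, 0.2327]
ee_rot: [-0.109, 3.138, 0.007]
wrist_force: [-0.5, 8.7, 4.4]
finger_gap: 0.124
grasp_force: 58.9
```

```bash
python3 st.py
```

```text
4.45 pos [0.5348 0.2143 0.2327] phi,r,out [-9.1 51.5 50.7] Ft -8.2 Fr 3.9 Fn 3.5 gap 0.124 58.91738624777645
```

Emit:
play_rows(increments=[-1,0.005,-0.036,0.002,0,-1,0.005,-0.036,0.001,0])

```text
time_s: 4.7
eef_pos: [0.5357, 0.2099, 0.2331]
ee_rot: [-0.109, 3.137, 0.007]
wrist_force: [1.0, 7.4, 4.5]
finger_gap: 0.126
grasp_force: 58.9
```

```bash
python3 st.py
```

```text
4.7 pos [0.5357 0.2099 0.2331] phi,r,out [-4.1 51.6 50.7] Ft -7.0 Fr 4.3 Fn 2.8 gap 0.126 58.94835471874103
```

Emit:
play_rows(increments=[-1,0.002,-0.036,0,0,-1,0.002,-0.036,0,0])

```text
time_s: 4.95
eef_pos: [0.5361, 0.2055, 0.2332]
ee_rot: [-0.109, 3.137, 0.007]
wrist_force: [0.8, 6.8, 5.5]
finger_gap: 0.123
grasp_force: 58.9
```

```bash
python3 st.py
```

```text
4.95 pos [0.5361 0.2055 0.2332] phi,r,out [ 0.8 51.6 50.7] Ft -6.8 Fr 4.1 Fn 3.8 gap 0.123 58.90171895327512
```

Emit:
play_rows(increments=[-1,0,-0.036,-0.002,0,-1,-0.001,-0.036,-0.002,0])

```text
time_s: 5.2
eef_pos: [0.5362, 0.2011, 0.233]
ee_rot: [-0.109, 3.136, 0.007]
wrist_force: [1.0, 6.6, 5.1]
finger_gap: 0.126
grasp_force: 58.9
```

```bash
python3 st.py
```

```text
5.2 pos [0.5362 0.2011 0.233 ] phi,r,out [ 5.6 51.7 50.7] Ft -6.9 Fr 3.5 Fn 3.3 gap 0.126 58.897538183955476
```

Emit:
play_rows(increments=[-1,-0.003,-0.036,-0.004,0,-1,-0.003,-0.036,-0.004,0])

```text
time_s: 5.45
eef_pos: [0.536, 0.1967, 0.2327]
ee_rot: [-0.109, 3.136, 0.006]
wrist_force: [1.3, 6.9, 6.4]
finger_gap: 0.122
grasp_force: 58.9
```

```bash
python3 st.py
```

```text
5.45 pos [0.536  0.1967 0.2327] phi,r,out [10.5 51.7 50.7] Ft -7.6 Fr 3.8 Fn 4.3 gap 0.122 58.923659904976375
```

Emit:
play_rows(increments=[-1,-0.005,-0.036,-0.005,0,-1,-0.006,-0.035,-0.006,0])

```text
time_s: 5.7
eef_pos: [0.5358, 0.1937, 0.2324]
ee_rot: [-0.11, 3.135, 0.011]
wrist_force: [3.1, 12.9, 5.9]
finger_gap: 0.124
grasp_force: 58.9
```

```bash
python3 st.py
```

```text
5.7 pos [0.5358 0.1937 0.2324] phi,r,out [13.8 51.8 50.7] Ft -13.9 Fr 3.4 Fn 2.5 gap 0.124 58.92183994059451
```

Emit:
play_rows(increments=[-1,-0.008,-0.035,-0.007,0,-1,-0.008,-0.034,-0.008,0])

```text
time_s: 5.95
eef_pos: [0.5353, 0.1908, 0.2319]
ee_rot: [-0.111, 3.133, 0.016]
wrist_force: [4.0, 17.1, 6.5]
finger_gap: 0.128
grasp_force: 58.9
```

```bash
python3 st.py
```

```text
5.95 pos [0.5353 0.1908 0.2319] phi,r,out [17.1 51.8 50.7] Ft -18.3 Fr 2.7 Fn 2.4 gap 0.128 58.93932928098366
```

```bash
echo 'print("F",F.round(1),"T",o["ft_torque"].round(3),"rot",o["ee_rot"].round(3))' >> st.py; python3 st.py
python3 - <<'E'
from h import *
f=grab("scene"); cv2.imwrite("pics/s3.png",cv2.resize(f["img"][110:220,190:310],None,fx=5,fy=5,interpolation=cv2.INTER_CUBIC))
E
python3 st.py
```

```text
5.95 pos [0.5353 0.1908 0.2319] phi,r,out [17.1 51.8 50.7] Ft -18.3 Fr 2.7 Fn 2.4 gap 0.128 58.93932928098366
F [ 4.  17.1  6.5] T [ 3.57  -0.885  0.205] rot [-0.111  3.133  0.016]
6.0 pos [0.5353 0.1906 0.2319] phi,r,out [17.4 51.8 50.7] Ft -15.9 Fr 3.9 Fn 2.2 gap 0.127 58.84440174791962
F [ 4.7 14.3  6.6] T [ 2.965 -0.755  0.127] rot [-0.111  3.133  0.015]
```

View pics/s3.png

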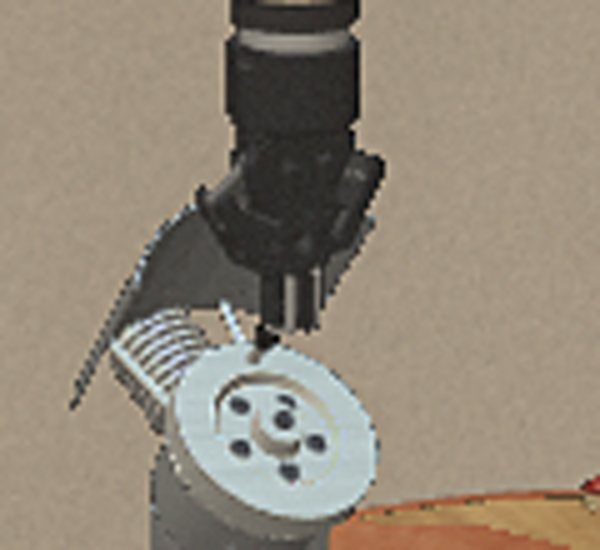

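The image shows the grip at (265,335) still held and the tool clear of the guard; the moment/force lever (0.21 m) puts the load at the fingertips, so this is compression. Continue gently.

Emit:
play_rows(increments=[-1,-0.005,-0.017,-0.004,0,-1,-0.005,-0.017,-0.004,0])

```text
time_s: 6.25
eef_pos: [0.535, 0.1893, 0.2316]
ee_rot: [-0.111, 3.133, 0.017]
wrist_force: [4.8, 18.2, 6.6]
finger_gap: 0.126
grasp_force: 58.9
```

```bash
python3 st.py
```

```text
6.25 pos [0.535  0.1893 0.2316] phi,r,out [18.9 51.7 50.7] Ft -19.7 Fr 2.5 Fn 1.9 gap 0.126 58.88295549200848
F [ 4.8 18.2  6.6] T [ 3.692 -1.022  0.174] rot [-0.111  3.133  0.017]
```

Emit:
play_rows(increments=[-1,-0.005,-0.017,-0.004,0,-1,-0.005,-0.017,-0.004,0])

```text
time_s: 6.5
eef_pos: [0.5346, 0.1875, 0.2313]
ee_rot: [-0.112, 3.132, 0.018]
wrist_force: [5.4, 17.6, 6.6]
finger_gap: 0.121
grasp_force: 58.9
```

```bash
python3 st.py
```

```text
6.5 pos [0.5346 0.1875 0.2313] phi,r,out [21.  51.8 50.8] Ft -19.4 Fr 2.4 Fn 1.6 gap 0.121 58.863029417116195
F [ 5.4 17.6  6.6] T [ 3.657 -1.144  0.217] rot [-0.112  3.132  0.018]
```

Emit:
play_rows(increments=[-1,-0.006,-0.017,-0.005,0,-1,-0.006,-0.017,-0.005,0])

```text
time_s: 6.75
eef_pos: [0.5341, 0.1854, 0.2308]
ee_rot: [-0.112, 3.131, 0.018]
wrist_force: [4.9, 17.0, 7.3]
finger_gap: 0.124
grasp_force: 58.9
```

```bash
python3 st.py
```

```text
6.75 pos [0.5341 0.1854 0.2308] phi,r,out [23.4 51.8 50.7] Ft -18.9 Fr 1.8 Fn 2.5 gap 0.124 58.86236821417697
F [ 4.9 17.   7.3] T [ 3.549 -1.193  0.193] rot [-0.112  3.131  0.018]
```

Emit:
play_rows(increments=[-1,-0.007,-0.016,-0.005,0,-1,-0.007,-0.016,-0.005,0])

```text
time_s: 7.0
eef_pos: [0.5334, 0.1831, 0.2302]
ee_rot: [-0.111, 3.131, 0.016]
wrist_force: [5.0, 15.7, 7.2]
finger_gap: 0.127
grasp_force: 58.8
```

```bash
python3 st.py
```

```text
7.0 pos [0.5334 0.1831 0.2302] phi,r,out [26.2 51.8 50.8] Ft -17.7 Fr 1.4 Fn 2.4 gap 0.127 58.80408823155449
F [ 5.  15.7  7.2] T [ 3.277 -1.326  0.186] rot [-0.111  3.131  0.016]
```

Emit:
play_rows(increments=[-1,-0.007,-0.016,-0.006,0,-1,-0.007,-0.016,-0.006,0])

```text
time_s: 7.25
eef_pos: [0.5325, 0.1805, 0.2295]
ee_rot: [-0.11, 3.131, 0.014]
wrist_force: [6.4, 14.7, 7.4]
finger_gap: 0.125
grasp_force: 58.9
```

```bash
python3 st.py
```

```text
7.25 pos [0.5325 0.1805 0.2295] phi,r,out [29.3 51.8 50.7] Ft -17.4 Fr 2.0 Fn 1.8 gap 0.125 58.918140233145095
F [ 6.4 14.7  7.4] T [ 2.865 -1.319  0.11 ] rot [-0.11   3.131  0.014]
```

Emit:
play_rows(increments=[-1,-0.008,-0.015,-0.006,0,-1,-0.008,-0.015,-0.006,0])

```text
time_s: 7.5
eef_pos: [0.5313, 0.1778, 0.2286]
ee_rot: [-0.109, 3.132, 0.011]
wrist_force: [5.3, 10.2, 6.7]
finger_gap: 0.126
grasp_force: 58.9
```

```bash
python3 st.py
```

```text
7.5 pos [0.5313 0.1778 0.2286] phi,r,out [32.7 51.8 50.8] Ft -13.0 Fr 2.1 Fn 2.1 gap 0.126 58.9157769799931
F [ 5.3 10.2  6.7] T [ 2.124 -1.189  0.093] rot [-0.109  3.132  0.011]
```

Emit:
play_rows(increments=[-1,-0.008,-0.015,-0.006,0,-1,0,0,0,0])

```text
time_s: 7.75
eef_pos: [0.5303, 0.1758, 0.2277]
ee_rot: [-0.108, 3.133, 0.006]
wrist_force: [4.4, 6.1, 6.2]
finger_gap: 0.124
grasp_force: 59.0
```

```bash
python3 st.py
```

```text
7.75 pos [0.5303 0.1758 0.2277] phi,r,out [35.4 51.7 50.7] Ft -9.1 Fr 2.7 Fn 2.3 gap 0.124 58.97263528138865
F [4.4 6.1 6.2] T [ 1.248 -0.884  0.01 ] rot [-0.108  3.133  0.006]
```

Emit:
play_rows(increments=[-1,-0.008,-0.014,-0.006,0,-1,-0.008,-0.014,-0.006,0])

```text
time_s: 8.0
eef_pos: [0.5293, 0.174, 0.2269]
ee_rot: [-0.108, 3.134, 0.006]
wrist_force: [4.4, 6.2, 6.0]
finger_gap: 0.125
grasp_force: 59.0
```

```bash
python3 st.py
```

```text
8.0 pos [0.5293 0.174  0.2269] phi,r,out [37.9 51.6 50.7] Ft -9.2 Fr 2.2 Fn 2.2 gap 0.125 58.9894456876209
F [4.4 6.2 6. ] T [ 1.267 -0.952 -0.008] rot [-0.108  3.134  0.006]
```

Emit:
play_rows(increments=[-1,-0.009,-0.014,-0.007,0,-1,-0.009,-0.014,-0.007,0])

```text
time_s: 8.25
eef_pos: [0.528, 0.1717, 0.2259]
ee_rot: [-0.108, 3.134, 0.004]
wrist_force: [4.0, 3.4, 6.3]
finger_gap: 0.127
grasp_force: 59.0
```

```bash
python3 st.py
```

```text
8.25 pos [0.528  0.1717 0.2259] phi,r,out [40.9 51.6 50.7] Ft -7.0 Fr 3.3 Fn 2.7 gap 0.127 59.02425320120528
F [4.  3.4 6.3] T [ 0.855 -0.806  0.033] rot [-0.108  3.134  0.004]
```

Emit:
play_rows(increments=[-1,-0.009,-0.013,-0.007,0,-1,-0.009,-0.013,-0.007,0])

```text
time_s: 8.5
eef_pos: [0.5268, 0.1699, 0.225]
ee_rot: [-0.107, 3.135, 0.003]
wrist_force: [2.9, 3.2, 5.8]
finger_gap: 0.124
grasp_force: 59.0
```

```bash
python3 st.py
```

```text
8.5 pos [0.5268 0.1699 0.225 ] phi,r,out [43.7 51.6 50.7] Ft -6.2 Fr 2.2 Fn 3.0 gap 0.124 59.03483157249866
F [2.9 3.2 5.8] T [ 0.668 -0.729  0.053] rot [-1.070e-01  3.135e+00  3.000e-03]
```

Emit:
play_rows(increments=[-1,-0.01,-0.013,-0.008,0,-1,-0.01,-0.013,-0.008,0])

```text
time_s: 8.75
eef_pos: [0.5256, 0.1682, 0.224]
ee_rot: [-0.107, 3.135, 0.003]
wrist_force: [3.1, 3.9, 6.1]
finger_gap: 0.126
grasp_force: 59.1
```

```bash
python3 st.py
```

```text
8.75 pos [0.5256 0.1682 0.224 ] phi,r,out [46.2 51.5 50.7] Ft -7.1 Fr 1.7 Fn 3.1 gap 0.126 59.09184998308774
F [3.1 3.9 6.1] T [ 0.663 -0.669 -0.007] rot [-1.070e-01  3.135e+00  3.000e-03]
```

```bash
python3 st.py
python3 - <<'E'
from h import *
for n in("scene","top"):
    f=grab(n); np.savez(n+"4.npz",**f)
    C=cloud(f); L=loc(C); R=np.hypot(L[...,0],L[...,1])
    m=(f["img"].max(-1)<80)&(L[...,2]>10)&(L[...,2]<40)&(R<65)&(R>35)
    P=L[m]; print(n,len(P)); 
    if len(P): print(P.mean(0),np.round(P[np.argsort(P[:,2])],1)[::2])
a=dict(np.load("scene4.npz"))["img"][120:200,220:300]; b=dict(np.load("top4.npz"))["img"][120:200,210:290]
cv2.imwrite("pics/s4.png",np.hstack([cv2.resize(x,(400,400),interpolation=cv2.INTER_CUBIC) for x in(a,b)]))
E
```

```text
8.75 pos [0.5256 0.1682 0.224 ] phi,r,out [46.2 51.5 50.7] Ft -7.1 Fr 1.7 Fn 3.1 gap 0.126 59.09184998308774
F [3.1 3.9 6.1] T [ 0.663 -0.669 -0.007] rot [-1.070e-01  3.135e+00  3.000e-03]
scene 19
[ 30.38231492 -31.25746968  23.34338135] [[ 26.8 -37.2  16. ]
 [ 28.1 -41.5  17.5]
 [ 27.6 -28.4  18.7]
 [ 30.1 -29.7  19.9]
 [ 36.4 -29.1  22.1]
 [ 27.1 -29.5  23.8]
 [ 36.4 -31.   26.3]
 [ 25.6 -33.8  28.8]
 [ 26.1 -29.6  29.9]
 [ 28.6 -30.7  31.3]]
top 0
```

View pics/s4.png

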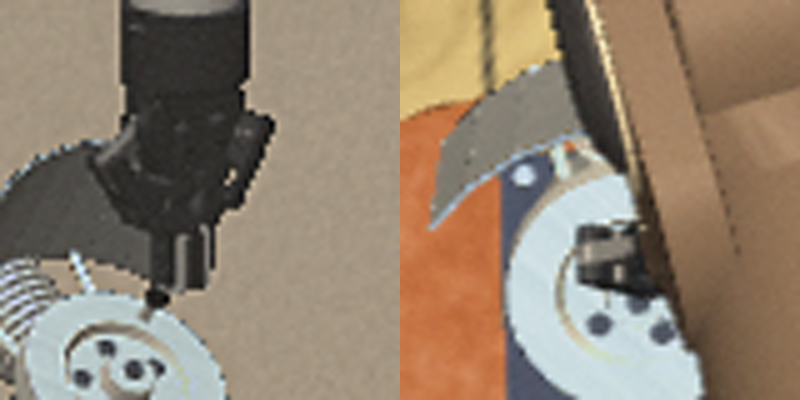

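The scene crop shows the grip still held at (157,298); measured angle about 46–48°, agreeing with the TCP. The force has come back to its pre-hump value but not yet below 3 N, so I go on slowly.

Emit:
play_rows(increments=[-1,-0.01,-0.012,-0.008,0,-1,-0.01,-0.012,-0.008,0])

```text
time_s: 9.1
eef_pos: [0.5244, 0.1668, 0.2232]
ee_rot: [-0.107, 3.134, 0.003]
wrist_force: [3.4, 3.2, 6.2]
finger_gap: 0.125
grasp_force: 59.1
```

```bash
python3 st.py
```

```text
9.1 pos [0.5244 0.1668 0.2232] phi,r,out [48.4 51.5 50.7] Ft -6.8 Fr 2.1 Fn 3.0 gap 0.125 59.115782763110474
F [3.4 3.2 6.2] T [ 0.627 -0.751  0.098] rot [-1.070e-01  3.134e+00  3.000e-03]
```

Emit:
play_rows(increments=[-1,-0.011,-0.012,-0.008,0,-1,-0.011,-0.012,-0.008,0])

```text
time_s: 9.35
eef_pos: [0.5232, 0.1653, 0.2222]
ee_rot: [-0.107, 3.134, 0.003]
wrist_force: [3.6, 3.0, 7.3]
finger_gap: 0.126
grasp_force: 59.1
```

```bash
python3 st.py
```

```text
9.35 pos [0.5232 0.1653 0.2222] phi,r,out [50.8 51.5 50.7] Ft -7.4 Fr 2.5 Fn 3.8 gap 0.126 59.092565281607676
F [3.6 3.  7.3] T [ 0.594 -0.703  0.046] rot [-1.070e-01  3.134e+00  3.000e-03]
```

Run:
```python
from h import *
f=dict(np.load("scene4.npz")); R=cv2.Rodrigues(f["rotation"])[0]; F=192/np.tan(np.radians(f["vertical_fov"])/2)
def px(p):
    q=R.T@(p-f["origin"]); return np.array([f["cx"]+F*q[0]/-q[2], f["cy"]-F*q[1]/-q[2]])
for a in(6,8,10,12,14,16,18,20,44,46,48,50):
    t,r=tang(a); o=[]
    for ax in(8,22): 
        q=px(WC+.05*r+ax/1000*N); o.append(q)
    print(a,"s3",((o[0]-[190,110])*5).round(),((o[1]-[190,110])*5).round(),"s4",((o[0]-[220,120])*5).round(),((o[1]-[220,120])*5).round())
s3=cv2.imread("pics/s3.png"); a=cv2.resize(s3[300:380,210:310],(800,640))[:600]
print(cv2.imwrite("pics/s3c.png",a))
```

```text
6 s3 [244. 347.] [253. 333.] s4 [ 94. 297.] [103. 283.]
8 s3 [246. 347.] [255. 333.] s4 [ 96. 297.] [105. 283.]
10 s3 [249. 347.] [257. 332.] s4 [ 99. 297.] [107. 282.]
12 s3 [251. 346.] [260. 332.] s4 [101. 296.] [110. 282.]
14 s3 [254. 346.] [262. 332.] s4 [104. 296.] [112. 282.]
16 s3 [256. 346.] [265. 332.] s4 [106. 296.] [115. 282.]
18 s3 [259. 346.] [268. 332.] s4 [109. 296.] [118. 282.]
20 s3 [262. 346.] [270. 332.] s4 [112. 296.] [120. 282.]
44 s3 [294. 352.] [302. 338.] s4 [144. 302.] [152. 288.]
46 s3 [296. 353.] [305. 339.] s4 [146. 303.] [155. 289.]
48 s3 [299. 355.] [308. 341.] s4 [149. 305.] [158. 291.]
50 s3 [301. 356.] [310. 342.] s4 [151. 306.] [160. 292.]
True
```

View pics/s3c.png

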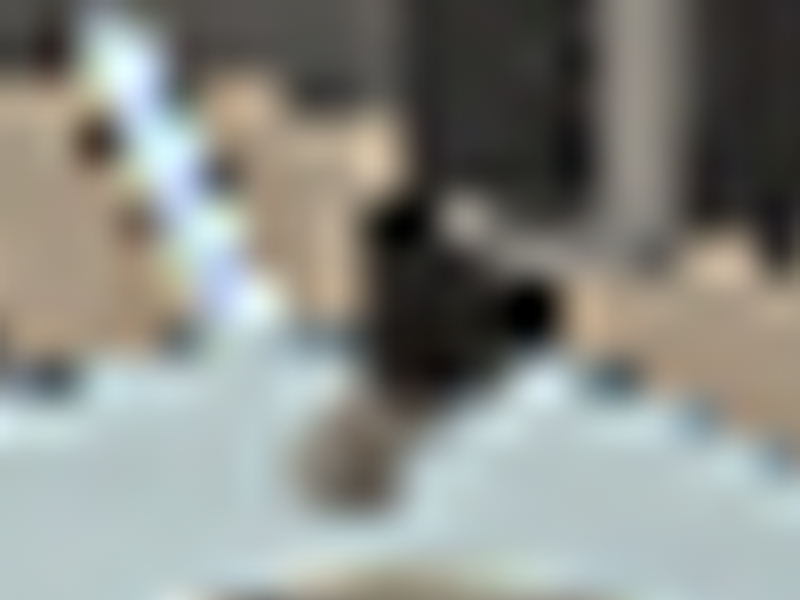

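Force is flat at the pre-hump level from about 41° to 51°. The rise began at about 11° and peaked at 19–21°, so the hump spans about 11–49° with its top near 30°. The wheel is therefore about 20° past the top: stop, unload and let go.

Emit:
play_rows(increments=[-1,0.012,0.013,0.009,0,-1,0,0,0,0])

```text
time_s: 9.6
eef_pos: [0.5232, 0.1654, 0.2223]
ee_rot: [-0.107, 3.136, 0.0]
wrist_force: [1.4, 0.7, 7.1]
finger_gap: 0.122
grasp_force: 59.2
```

```bash
python3 st.py
```

```text
9.6 pos [0.5232 0.1654 0.2223] phi,r,out [50.7 51.4 50.7] Ft -4.5 Fr 2.9 Fn 5.0 gap 0.122 59.154372855846304
F [1.4 0.7 7.1] T [ 0.102 -0.434 -0.025] rot [-0.107  3.136  0.   ]
```

Emit:
play_rows(increments=[-0.7,0,0,0,0,-0.4,0,0,0,0,-0.1,0,0,0,0,-0.1,0,0,0,0])

```text
time_s: 10.1
eef_pos: [0.5216, 0.1653, 0.2205]
ee_rot: [0.107, -3.139, 0.001]
wrist_force: [-0.8, -0.8, 0.1]
finger_gap: 0.451
grasp_force: 0.0
```

Emit:
play_rows(increments=[-0.1,0,0,0.1,0,-0.1,0,0,0.2,0,-0.1,0,0,0.4,0,-0.1,0,0,0.6,0,-0.1,0,0,0.6,0])

```text
time_s: 10.72
eef_pos: [0.5217, 0.1654, 0.337]
ee_rot: [-0.107, 3.139, 0.0]
wrist_force: [0.3, 0.8, -0.5]
finger_gap: 0.445
grasp_force: 0.0
```

Emit:
play_rows(increments=[-0.1,-0.6,0,0.3,0,-0.1,-0.7,0,0,0,-0.1,-0.7,0,0,0,-0.1,-0.7,0,0,0,-0.1,-0.3,0,0,0])

```text
time_s: 11.35
eef_pos: [0.3403, 0.1653, 0.3544]
ee_rot: [-0.108, 3.137, 0.002]
wrist_force: [-0.8, 0.4, -0.5]
finger_gap: 0.451
grasp_force: 0.0
```

Emit:
play_rows(increments=[-0.1,0,0,0,0,-0.1,0,0,0,0])

```text
time_s: 11.6
eef_pos: [0.3429, 0.1657, 0.353]
ee_rot: [-0.107, 3.139, 0.0]
wrist_force: [0.1, 0.1, -0.6]
finger_gap: 0.454
grasp_force: 0.0
```

Run:
```python
from h import *
for n in("scene","top"):
    f=grab(n); np.savez(n+"5.npz",**f)
    C=cloud(f); L=loc(C); R=np.hypot(L[...,0],L[...,1])
    m=(f["img"].max(-1)<75)&(L[...,2]>12)&(L[...,2]<56)&(R<65)&(R>35)
    P=L[m]; print(n,len(P), P.mean(0) if len(P) else "")
v=np.array(f["origin"])-WC
a=dict(np.load("scene5.npz"))["img"][120:240,200:320]; b=dict(np.load("top5.npz"))["img"][110:230,200:320]
cv2.imwrite("pics/s5.png",np.hstack([cv2.resize(x,(400,400),interpolation=cv2.INTER_CUBIC) for x in(a,b)]))
```

```text
scene 47 [ 28.22313497 -35.22641682  34.86064112]
top 44 [ 35.55495979 -38.88388448  40.52395923]
```

View pics/s5.png

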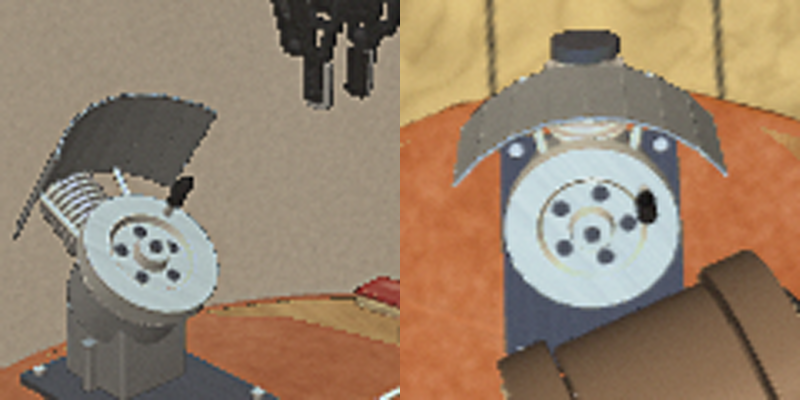

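The wheel stayed at about 51° (grip at (181,192) in the left picture, (646,207) in the right), and the arm is clear of it. Handing in.

```bash
python3 -c "
from bench import arm
print(arm.hand_in())"
```

```text
the job is handed in; nothing more can be done
None
```

I turned the flywheel clockwise over the compression hump and let go with it about 20° past the top, and it stayed there. The top is inferred from where the force rose, since I never felt the dip under 3 N expected just past it. The arm is clear and was kept away from the mug, screwdriver, battery and tape roll, and the job is handed in.

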